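# Set the croquette press to the sample in its mould

### The job

Set the thickness stop of the croquette press from the sample croquette that lies down in its mould. Press the handle down gently until you feel the platen firm up on the croquette, without crushing it, and let go: the arm stays where it is. Then slide the stepped stop in under the arm's stop leg until it just comes up against the leg, and leave the press like that, arm down on the croquette, with nothing else on the bench disturbed.

Things in the scene. Friction and masses are not known exactly. Their poses are not given: they have to be found in the camera images.
- press: white cast bench press fixed to the worktable; base 310 x 190 mm, 22 mm high; place and yaw vary. Origin on the table under the centre of its steel mould (80 mm outer diameter, top 76 mm above the table). x points from the handle end to the hinge, z up, y left when looking along x. The croquette is in the mould on a knock-out plate whose height varies by 20 mm and is not measured.
- hinge (a point): middle of the hinge axis of the press arm, which runs along the press's y; 100 mm from the press's origin along x and 105 mm above the table.
- lever_angle (a joint): press arm, rad: 0 = raised (26 degrees up), 0.45 = level, grows as the handle goes down, ends at 0.68. A friction disc keeps it where it is left. Free, it takes about 3 N at the grip; the platen meets the sample between 0.33 and 0.57 rad, and then the push grows by 1 to 1.5 N per mm. 9-12 N is firm; over about 18 N crushes the sample. Let go from firm, it rises a few mm and stays, still bearing on the sample.
- handle (a point): middle of the upper face of the arm's black grip, the place to press; 260 mm from the hinge axis and, arm level, 11 mm above it. The grip is 120 mm long (along the arm), 34 mm wide, 22 mm thick; its free end is 40 mm beyond this point.
- platen: round steel platen, 50 mm diameter, 8 mm thick, under the arm 100 mm from the hinge axis, on a cushion spring of 10 N per mm. Origin at the centre of its underside, z along its stem (up).
- press_arm: steel press arm with black grip. Origin on the hinge axis; x along the arm towards the hinge, z up when level. Its stop leg, a square bar 12 x 12 mm, hangs from a cross pin 160 mm from the hinge axis, 65 mm to the left (+y) of the arm; its foot is 50 mm below the arm's axis.
- leg_foot (a point): middle of the lower edge of the stop leg's face that looks to the handle end: the edge that the steps come up against.
- stop_travel (a joint): travel of the stepped stop in its track on the press's left (+y) side, m: 0 = drawn out towards the handle end, grows to 0.094 as it slides along the press's +x, in under the leg. It stays where it is left. Sliding takes about 2.5 N, clearly more once a step stands against the leg; keep the push under about 20 N.
- step_stop: stepped stop: aluminium stair 77 mm long, 14 mm wide, axes as the press, with a thumb tab. Origin at its low front end (hinge side), 22 mm above the table. Eleven treads 7 mm long: tread k (0 to 10) reaches from x = -7k to -7(k+1) mm, its top 11+4k mm above the origin; upright risers between, facing the hinge. Properly set, the foot is over a tread and the riser behind it is against the leg, or the foot stands on the tread.
- tab (a point): centre of the pushing face of the stop's upright thumb tab; the face looks to the handle end (-x). Tab 10 mm thick (x), 26 mm wide (y); its top is 23 mm above this point, the base plate 36 mm below it. This point is 90 mm behind (-x), 37 mm left (+y) and 36 mm above the stop's origin.
- tray: black food tray, 130 x 190 x 30 mm, to the right of the press, two croquettes in it; leave alone. Origin at the centre of its underside.
- croquette_a: croquette in the tray, 35 x 56 x 21 mm; leave alone. Origin at the centre of its underside.
- croquette_b: croquette in the tray, 37 x 47 x 21 mm; leave alone. Origin at the centre of its underside.
- label_roll_2: roll of white labels standing on end, 67 x 73 x 40 mm, to the right of the press; leave alone. Origin at the centre of its underside.

How it is judged (in metres and radians):
On the way, in this order (a step that is already met when the one before it is completed fails the run):
1. the platen is pressed firmly onto the sample (at least 12 N on it) (contact force between platen and anything else above 12 N), for 0.2 s.
2. with the platen still bearing on the sample, the stop has been slid in until a step stands against the leg or under its foot (contact force between platen and anything else above 2 N and ((x of leg_foot in the frame of step_stop above -0.0095 m and z of leg_foot in the frame of step_stop above 0.0095 m and ((x of leg_foot in the frame of step_stop below -0.004 m and z of leg_foot in the frame of step_stop below 0.0165 m) or (x of leg_foot in the frame of step_stop below 0 m and z of leg_foot in the frame of step_stop below 0.012 m))) or (x of leg_foot in the frame of step_stop above -0.0165 m and z of leg_foot in the frame of step_stop above 0.0135 m and ((x of leg_foot in the frame of step_stop below -0.011 m and z of leg_foot in the frame of step_stop below 0.0205 m) or (x of leg_foot in the frame of step_stop below -0.007 m and z of leg_foot in the frame of step_stop below 0.016 m))) or (x of leg_foot in the frame of step_stop above -0.0235 m and z of leg_foot in the frame of step_stop above 0.0175 m and ((x of leg_foot in the frame of step_stop below -0.018 m and z of leg_foot in the frame of step_stop below 0.0245 m) or (x of leg_foot in the frame of step_stop below -0.014 m and z of leg_foot in the frame of step_stop below 0.02 m))) or (x of leg_foot in the frame of step_stop above -0.0305 m and z of leg_foot in the frame of step_stop above 0.0215 m and ((x of leg_foot in the frame of step_stop below -0.025 m and z of leg_foot in the frame of step_stop below 0.0285 m) or (x of leg_foot in the frame of step_stop below -0.021 m and z of leg_foot in the frame of step_stop below 0.024 m))) or (x of leg_foot in the frame of step_stop above -0.0375 m and z of leg_foot in the frame of step_stop above 0.0255 m and ((x of leg_foot in the frame of step_stop below -0.032 m and z of leg_foot in the frame of step_stop below 0.0325 m) or (x of leg_foot in the frame of step_stop below -0.028 m and z of leg_foot in the frame of step_stop below 0.028 m))) or (x of leg_foot in the frame of step_stop above -0.0445 m and z of leg_foot in the frame of step_stop above 0.0295 m and ((x of leg_foot in the frame of step_stop below -0.039 m and z of leg_foot in the frame of step_stop below 0.0365 m) or (x of leg_foot in the frame of step_stop below -0.035 m and z of leg_foot in the frame of step_stop below 0.032 m))) or (x of leg_foot in the frame of step_stop above -0.0515 m and z of leg_foot in the frame of step_stop above 0.0335 m and ((x of leg_foot in the frame of step_stop below -0.046 m and z of leg_foot in the frame of step_stop below 0.0405 m) or (x of leg_foot in the frame of step_stop below -0.042 m and z of leg_foot in the frame of step_stop below 0.036 m))) or (x of leg_foot in the frame of step_stop above -0.0585 m and z of leg_foot in the frame of step_stop above 0.0375 m and ((x of leg_foot in the frame of step_stop below -0.053 m and z of leg_foot in the frame of step_stop below 0.0445 m) or (x of leg_foot in the frame of step_stop below -0.049 m and z of leg_foot in the frame of step_stop below 0.04 m))) or (x of leg_foot in the frame of step_stop above -0.0655 m and z of leg_foot in the frame of step_stop above 0.0415 m and ((x of leg_foot in the frame of step_stop below -0.06 m and z of leg_foot in the frame of step_stop below 0.0485 m) or (x of leg_foot in the frame of step_stop below -0.056 m and z of leg_foot in the frame of step_stop below 0.044 m))) or (x of leg_foot in the frame of step_stop above -0.0725 m and z of leg_foot in the frame of step_stop above 0.0455 m and ((x of leg_foot in the frame of step_stop below -0.067 m and z of leg_foot in the frame of step_stop below 0.0525 m) or (x of leg_foot in the frame of step_stop below -0.063 m and z of leg_foot in the frame of step_stop below 0.048 m))))), for 0.2 s.
At the end, for the whole second after the job is handed in: The arm is down with the platen still bearing on the sample (more than 2 N); the foot of the stop leg is over a tread of the stair (no more than 5.5 mm above it) with the riser behind that tread within 3 mm of the leg, or stands on the tread; arm and stop are at rest (all of step 2 and velocity of joint lever_angle below 0.02 rad/s and velocity of joint stop_travel below 0.005 m/s); the robot touches nothing.
It fails at once if the sample is crushed: more than 40 N between platen and sample (about 18 N on the grip) (contact force between platen and anything else above 40 N).
It fails at once if the stop is rammed against the leg with more than 25 N (contact force between step_stop and press_arm above 25 N).
It fails at once if the tray, a croquette in it or the label roll beside them is moved by more than 30 mm (distance of any of tray, croquette_a, croquette_b, label_roll_2 from where it was at the start of the episode above 0.03 m).
It also fails if it takes over 51 s, if anything falls off the work surface, if the arm or the gripper's body presses on something with over 40 N, if the wrist force passes 120 N, or if a joint passes its speed limit or range.

### The arm

A 6-joint arm with a two-finger parallel gripper is mounted at the origin on a cart in front of the work surface, level with it; the furniture and walls round the work are solid. World frame = base frame: x ahead of the robot, y to its left, z up, the work surface at z = 0. Lengths are in mm, angles in rad, forces in N, time in s.
With the tool pointing down it reaches from about 250 to 725 mm from the base axis. Payload 9.7 kg.
Tool frame: the origin (TCP) lies at the very end of the fingers, on their centre line; the grasp point (between the pads) lies 19 mm behind it; z points along the fingers, x is the direction in which the jaws open and shut, and the axes are right-handed (so a half turn about z gives the same grasp; the last joint's range is limited). The gripper opens to 85 mm and grips with 20 to 120 N. Pads are 22 mm wide; open, the fingers measure 114 mm over their backs; the gripper's body (76 mm by 85 mm) begins 54 mm behind the grasp point. The pads swing forward as they close: fully open they stand 13 mm farther back than shut.
Start: joints at [-1.223, 0.087, 0.176, 1.66, 0, 1.571], TCP at [187.454, -517.067, 231.284] pointing down, gripper open.
Joint ranges: [-3.13, 3.13], [-0.85, 1.81], [-1.15, 1.24], [-2.2, 2.28], [-1.44, 1.52], [-3.14, 3.14]. Speed limits (rad/s): [2.22, 2.22, 2.57, 3.14, 3.14, 3.14].

### API

Orientations are given as a unit quaternion [x, y, z, w].
In Python, from rig import ctrl gives the robot as it stands.
- The arm moves only by the shell command python3 -m inch 'ROWS' [FORCE]. ROWS is JSON, a list of rows, each an object with "travel": the shift along the tool's x, y, z in units of 50 mm (1.0 is 50 mm), a list of three; "dr": the turn, a rotation vector about the tool's x, y, z in rad, a list of three; "jaw": the finger opening in mm, from 0 to 85.4. A call has 1 to 10 rows; each row is the pose to reach, as a shift and turn from the pose commanded when the call began, along the tool's axes at that moment; what a row does not reach only later rows make up. A row lasts 1/10 s, in which the tool goes at most 50 mm and 8.59 degrees, less where a joint would pass 70% of its speed; a pose out of reach is approached as far as the arm can. A call with a gripper value outside its range is refused whole. The fingers move at their own pace and stop on an object; FORCE is the grip in N (left out, the last holds). Time passes only in rows, so rows that repeat a pose let the fingers close. It gives the time, the measured TCP pose, the force and the opening at its end, in the units of the state.
- ctrl.sense(): the state, without advancing time (a new reading comes with each control period).
- ctrl.snapshot(name): name is "scene" or "top" or "wrist"; returns the picture (384x512x3 uint8, red, green, blue); there is no depth.
- ctrl.get_calibration(name): a dict with "fx", "fy", "cx", "cy" (pixels), "R" (3x3) and "t" (3): a world point X has camera coordinates R X + t; the wrist camera has in their place "hand_eye" (4x4, takes a point from camera to tool coordinates, whose origin is the TCP and whose axes are the tool frame's). Camera axes: x right, y down, z forward; pixel columns grow to the right and rows downward; lengths in mm; the calibration is good to about 2 mm. A picture is of the moment at which its call begins: read the wrist's pose just before it. get_calibration takes no time and is no camera call.
- ctrl.hand_in(): hands the job in, once; it reports no verdict.
The state is a dict: "time": time; "joints": joint angles; "qvel": joint speeds; "joint_torque": joint torques, N m; "ee_pos": TCP position; "ee_rot": TCP orientation; "wrist_force": force on the tool from outside, world axes, zero at the start; "torque": the same for the moment, N m; "grip_width": finger opening in mm.
Only numpy, scipy, OpenCV 4.12 (cv2) and the standard library are available. Lean on these libraries where they do the work, as an engineer would, in place of code of your own. Each camera call takes 0.05 s, during which the arm holds its last target.

## Working session

There is one attempt and no reset: what is moved stays moved. The work goes in short steps, Python scripts to look and compute and a shell command to move; the robot and the scene stay as the last step left them, time stands still between calls to the robot, and variables do not carry over. Pictures are saved under pics/ and viewed, and the job is handed in when it is done.

```bash
ls; mkdir -p pics
python3 - <<'E'
from rig import ctrl
import cv2
s=ctrl.sense();print({k:s[k] for k in('time','ee_pos','ee_rot','wrist_force','grip_width')})
for n in('scene','top','wrist'):
    cv2.imwrite(f'pics/{n}0.png',ctrl.snapshot(n)[:,:,::-1])
    print(n,ctrl.get_calibration(n))
E
```

```text
pics
{'time': 0.0, 'ee_pos': array([ 187.38180641, -516.83046602,  230.56159161]), 'ee_rot': array([ 8.18783356e-01, -5.74102198e-01, -5.63135704e-04, -4.06933640e-04]), 'wrist_force': array([0.53827525, 0.98869523, 0.63055381]), 'grip_width': 84.95963664543238}
scene {'fx': 497.530237596066, 'fy': 497.530237596066, 'cx': 255.93570911404143, 'cy': 192.77719570607567, 'R': array([[-0.48637908, -0.87369183, -0.00989774],
       [-0.37023864,  0.21634387, -0.90339287],
       [ 0.79142829, -0.43572687, -0.42869961]]), 't': array([ 385.15314874,  291.52891868, 1033.29306076])}
top {'fx': 417.22633630447865, 'fy': 417.22633630447865, 'cx': 252.91327514866435, 'cy': 190.55982888276, 'R': array([[ 0.00118822, -0.99930791, -0.03717917],
       [-0.98833715,  0.00448799, -0.15221541],
       [ 0.15227692,  0.03692642, -0.9876478 ]]), 't': array([170.73015638, 572.17701463, 939.35290947])}
wrist {'fx': 305.89771029831076, 'fy': 305.89771029831076, 'cx': 255.2235109091831, 'cy': 197.18220376408536, 'hand_eye': array([[ 9.99997954e-01,  2.02279807e-03,  1.14789052e-05,
        -1.30176167e+00],
       [-1.91907882e-03,  9.46898330e-01,  3.21527402e-01,
        -8.27819479e+01],
       [ 6.39515651e-04, -3.21526766e-01,  9.46900275e-01,
        -1.41843843e+02],
       [ 0.00000000e+00,  0.00000000e+00,  0.00000000e+00,
         1.00000000e+00]])}
```

View pics/scene0.png

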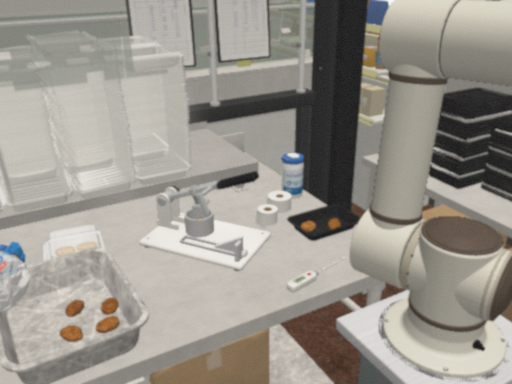

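View pics/top0.png

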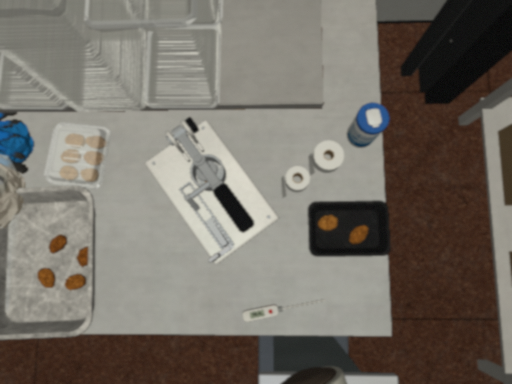

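View pics/wrist0.png

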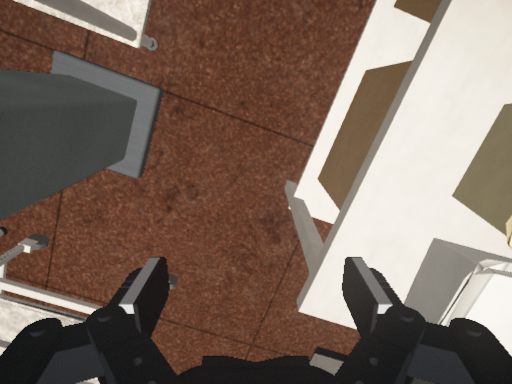

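```bash
cat > h.py <<'E'
import numpy as np, cv2
from rig import ctrl
from scipy.spatial.transform import Rotation as Ro
def ray(n,u,v,s=None):
    c=ctrl.get_calibration(n); d=np.array([(u-c['cx'])/c['fx'],(v-c['cy'])/c['fy'],1.])
    if n=='wrist':
        H=c['hand_eye']; s=s or ctrl.sense(); R=Ro.from_quat(s['ee_rot']).as_matrix()
        return R@H[:3,3]+np.array(s['ee_pos']), R@H[:3,:3]@d
    return -c['R'].T@c['t'], c['R'].T@d
def onz(n,u,v,z,s=None):
    o,d=ray(n,u,v,s); return o+d*(z-o[2])/d[2]
def proj(n,X,s=None):
    c=ctrl.get_calibration(n)
    if n=='wrist':
        H=c['hand_eye']; s=s or ctrl.sense(); R=Ro.from_quat(s['ee_rot']).as_matrix()
        p=H[:3,:3].T@(R.T@(np.array(X)-s['ee_pos'])-H[:3,3])
    else: p=c['R']@np.array(X)+c['t']
    return np.array([c['fx']*p[0]/p[2]+c['cx'],c['fy']*p[1]/p[2]+c['cy']])
E
python3 - <<'E'
import cv2
a=cv2.imread('pics/top0.png')[105:275,135:290]
cv2.imwrite('pics/top0z.png',cv2.resize(a,None,fx=3.5,fy=3.5,interpolation=cv2.INTER_CUBIC))
a=cv2.imread('pics/scene0.png')[170:275,130:280]
cv2.imwrite('pics/scene0z.png',cv2.resize(a,None,fx=5,fy=5,interpolation=cv2.INTER_CUBIC))
E
```

```text
(no output)
```

View pics/top0z.png

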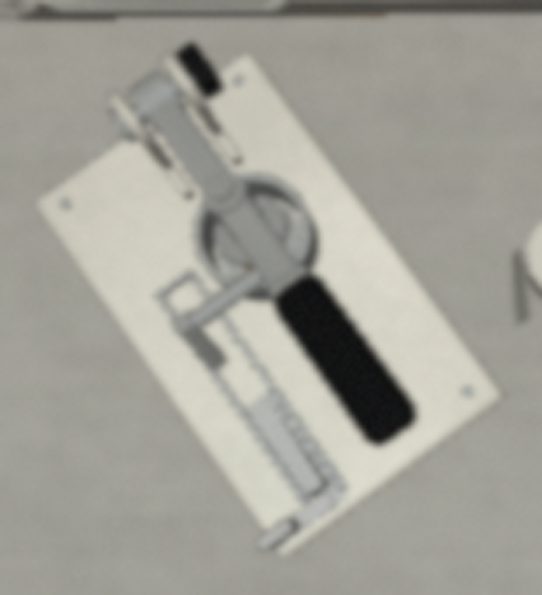

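View pics/scene0z.png

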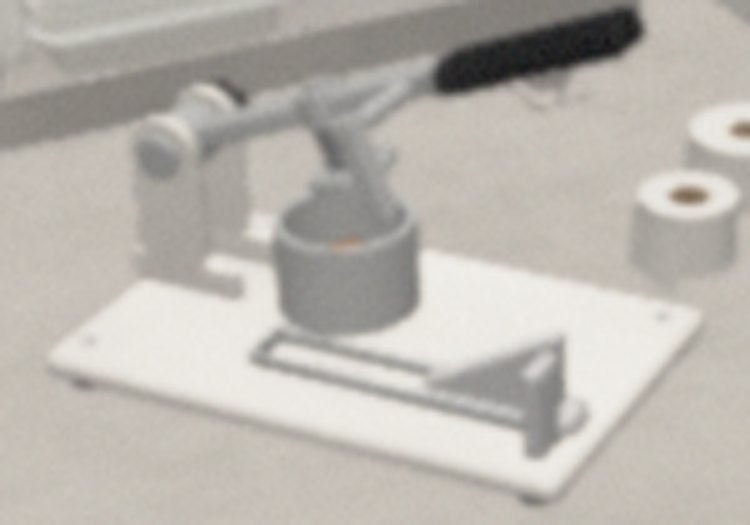

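```bash
cat > m.py <<'E'
from h import *
f=lambda p:np.array(p)/3.5+[135,105]-0.36
C=[onz('top',*f(p),22)[:2] for p in [(250,56),(36,203),(285,557),(502,395)]]
for c in C: print(c.round(1))
A=np.array(C); print('edges',[np.linalg.norm(A[i]-A[(i+1)%4]).round(1) for i in range(4)], 'yaws',[np.degrees(np.arctan2(*(A[a]-A[b])[::-1])).round(2) for a,b in((0,3),(1,2))], [np.degrees(np.arctan2(*(A[a]-A[b])[::-1])).round(2)-90 for a,b in((1,0),(2,3))],'ctr',A.mean(0))
print('mould',onz('top',*f((258,237)),76))
yaw=np.mean([np.arctan2(*(A[a]-A[b])[::-1]) for a,b in((0,3),(1,2))])
sx=[('scene',np.array(p)/5+[130,170]-.4) for p in [(50,365),(545,497),(705,317)]]
for n,p in sx: print('scene corner',onz(n,*p,22).round(1))
print('tray tab top est', onz('top',*f((281,534)),81))
E
python3 m.py
```

```text
[753.7 288.1]
[647.4 438.2]
[401.2 257.8]
[510.8 110.3]
edges [np.float64(183.9), np.float64(305.2), np.float64(183.7), np.float64(301.1)] yaws [np.float64(36.19), np.float64(36.22)] [np.float64(35.3), np.float64(36.59)] ctr [578.27936448 273.62012909]
mould [611.17052284 272.13643006  76.        ]
scene corner [633.3 444.4  22. ]
scene corner [390.1 271.8  22. ]
scene corner [501.7 115.1  22. ]
tray tab top est [416.92944489 253.26361354  81.        ]
```

```bash
cat >> h.py <<'E'
O=np.array([611.,272.]); YAW=np.radians(36.2)
try:
    import json; _c=json.load(open('press.json')); O=np.array(_c['O']); YAW=_c['yaw']
except Exception: pass
def W(x,y,z):
    c,s=np.cos(YAW),np.sin(YAW); return np.array([O[0]+c*x-s*y,O[1]+s*x+c*y,z])
def P(X):
    c,s=np.cos(YAW),np.sin(YAW); d=np.array(X[:2])-O; return np.array([c*d[0]+s*d[1],-s*d[0]+c*d[1],X[2] if len(X)>2 else 0])
def goal():
    c,s=np.cos(YAW),np.sin(YAW); return np.array([[-s,c,0],[c,s,0],[0,0,-1.]]).T
def plan(x,y,z):
    s=ctrl.sense(); R=Ro.from_quat(s['ee_rot']).as_matrix()
    print('t',s['time'],'press-frame tcp',P(s['ee_pos']).round(1),'joints',np.round(s['joints'],2),'F',s['wrist_force'].round(1))
    print('travel',(R.T@(W(x,y,z)-s['ee_pos'])/50).round(3),'dr',Ro.from_matrix(R.T@goal()).as_rotvec().round(4))
E
python3 -m inch '[{"travel":[-4,-4,-2.4],"dr":[0,0,-1.2],"jaw":0},{"travel":[-4,-4,-2.4],"dr":[0,0,-1.2],"jaw":0},{"travel":[-4,-4,-2.4],"dr":[0,0,-1.2],"jaw":0},{"travel":[-4,-4,-2.4],"dr":[0,0,-1.2],"jaw":0},{"travel":[-4,-4,-2.4],"dr":[0,0,-1.2],"jaw":0},{"travel":[-4,-4,-2.4],"dr":[0,0,-1.2],"jaw":0},{"travel":[-4,-4,-2.4],"dr":[0,0,-1.2],"jaw":0},{"travel":[-4,-4,-2.4],"dr":[0,0,-1.2],"jaw":0}]'
python3 -c "
from h import *
plan(-60,40,330)"
```

```text
time: 0.95
ee_pos: [308.2, -259.4, 352.4]
ee_rot: [1.0, -0.007, 0.001, 0.001]
wrist_force: [-0.8, -0.3, -0.2]
grip_width: -0.1
t 0.95 press-frame tcp [-558.2 -250.   352.4] joints [-0.7  -0.18  0.16  1.91  0.    0.88] F [-0.8 -0.3 -0.2]
travel [  4.472 -10.627   0.443] dr [ 2.5000e-03  4.0000e-04 -2.2161e+00]
```

```bash
python3 -m inch '[{"travel":[2.2,-5.3,0.2],"dr":[0,0,-1.2],"jaw":0},{"travel":[2.2,-5.3,0.2],"dr":[0,0,-1.2],"jaw":0},{"travel":[2.2,-5.3,0.2],"dr":[0,0,-1.2],"jaw":0},{"travel":[2.2,-5.3,0.2],"dr":[0,0,-1.2],"jaw":0},{"travel":[2.2,-5.3,0.2],"dr":[0,0,-1.2],"jaw":0},{"travel":[2.2,-5.3,0.2],"dr":[0,0,-1.2],"jaw":0},{"travel":[2.2,-5.3,0.2],"dr":[0,0,-1.2],"jaw":0},{"travel":[2.2,-5.3,0.2],"dr":[0,0,-1.2],"jaw":0}]'
python3 -c "
from h import *
plan(-60,40,330)"
```

```text
time: 1.75
ee_pos: [423.6, 2.9, 340.8]
ee_rot: [0.829, 0.559, -0.0, -0.0]
wrist_force: [0.2, -0.6, -0.4]
grip_width: -0.2
t 1.75 press-frame tcp [-310.2 -106.5  340.8] joints [ 0.01 -0.14  0.17  1.88  0.    0.39] F [ 0.2 -0.6 -0.4]
travel [5.797 0.142 0.213] dr [-1.2000e-03 -2.0000e-04 -1.0165e+00]
```

```bash
python3 -m inch '[{"travel":[5.8,0.14,0.2],"dr":[0,0,-1.016],"jaw":0},{"travel":[5.8,0.14,0.2],"dr":[0,0,-1.016],"jaw":0},{"travel":[5.8,0.14,0.2],"dr":[0,0,-1.016],"jaw":0},{"travel":[5.8,0.14,0.2],"dr":[0,0,-1.016],"jaw":0},{"travel":[5.8,0.14,0.2],"dr":[0,0,-1.016],"jaw":0},{"travel":[5.8,0.14,0.2],"dr":[0,0,-1.016],"jaw":0},{"travel":[5.8,0.14,0.2],"dr":[0,0,-1.016],"jaw":0},{"travel":[5.8,0.14,0.2],"dr":[0,0,-1.016],"jaw":0},{"travel":[5.8,0.14,0.2],"dr":[0,0,-1.016],"jaw":0}]'
python3 - <<'E'
from h import *
plan(-60,40,330)
s=ctrl.sense(); np.save('s1.npy',s,allow_pickle=True)
cv2.imwrite('pics/wrist1.png',ctrl.snapshot('wrist')[:,:,::-1])
for n,X in dict(hinge=(100,0,105),mould=(0,0,76),handle=(-128.9,0,229),c1=(-155,95,22)).items(): print(n,proj('wrist',W(*X),s).round(1))
E
```

```text
time: 2.65
ee_pos: [541.0, 266.4, 331.3]
ee_rot: [0.458, 0.889, -0.0, -0.0]
wrist_force: [-0.2, -1.2, -0.2]
grip_width: 0.2
t 2.65 press-frame tcp [-59.8  36.8 331.3] joints [ 0.46  0.3   0.62  1.89 -0.   -0.16] F [-0.2 -1.2 -0.2]
travel [ 0.064 -0.004  0.027] dr [-0.0002  0.0001 -0.0132]
hinge [229. 277.]
mould [227.9 202.5]
handle [204.4 112.3]
c1 [295.3  83.1]
```

View pics/wrist1.png

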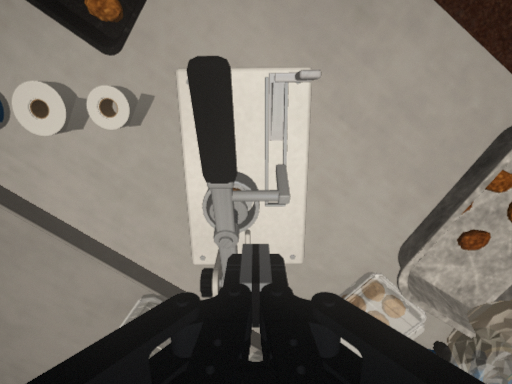

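Run:
```python
from h import *
s=np.load('s1.npy',allow_pickle=True).item()
A=[onz('wrist',*p,22,s)[:2] for p in [(178,69.5),(311,67),(303,264),(193.5,264)]]
A=np.array(A);print(A.round(1),[np.linalg.norm(A[i]-A[(i+1)%4]).round(1) for i in range(4)])
print('yaw',[np.degrees(np.arctan2(*(A[a]-A[b])[::-1])).round(2) for a,b in((2,1),(3,0))],'ctr',A.mean(0),P(A.mean(0)))
print('mould',onz('wrist',231,206,76,s))
a=cv2.imread('pics/wrist1.png')[50:280,170:330]
cv2.imwrite('pics/wrist1z.png',cv2.resize(a,None,fx=3.5/1.4,fy=3.5/1.4,interpolation=cv2.INTER_CUBIC))
```

```text
[[509.2 116.2]
 [401.2 261.8]
 [647.5 443.4]
 [754.6 293.4]] [np.float64(181.3), np.float64(306.0), np.float64(184.3), np.float64(302.7)]
yaw [np.float64(36.4), np.float64(35.83)] ctr [578.15568666 278.71167018] [-22.5401069   24.81408907   0.        ]
mould [612.71341378 278.39226607  76.        ]
```

View pics/wrist1z.png

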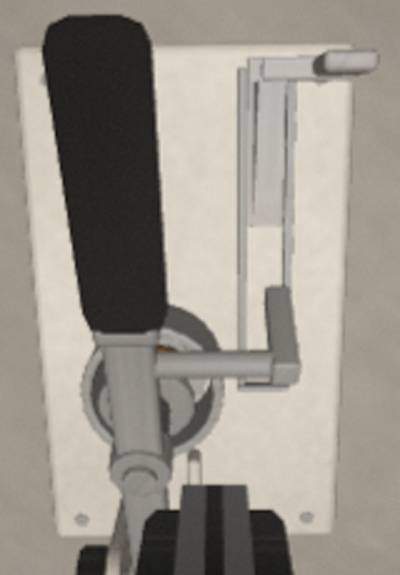

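```bash
echo '{"O":[611.5,277],"yaw":0.6301}'>press.json
python3 - <<'E'
from h import *
s=np.load('s1.npy',allow_pickle=True).item()
f=lambda p:np.array(p)/2.5+[170,50]-.3
for n,p,z in [('tab L',(379,62),81),('tab R',(314,64),81),('tab far(-x) edge',(346,50),81),('tab near edge',(346,74),81),('grip end L',(149,30),247),('grip endR',(46,30),247),('grip root',(124,330),175),('stair front',(266,226),33),('tabplate -x',(285,56),30)]:
    print(n,P(onz('wrist',*f(p),z,s)).round(1))
g=lambda p:np.array(p)/3.5+[135,105]-0.36
for n,p,z in [('tab L',(262,546),81),('tab R',(300,525),81),('stair front',(262,400),33)]: print('top',n,P(onz('top',*g(p),z)).round(1))
q=lambda p:np.array(p)/5+[130,170]-.4
for n,p,z in [('tab topL',(533,360),81),('tab top R',(558,345),81)]: print('sc',n,P(onz('scene',*q(p),z)).round(1))
plan(-126,0,290)
E
```

```text
tab L [-166.1  114.3   81. ]
tab R [-165.5   83.4   81. ]
tab far(-x) edge [-171.6   98.3   81. ]
tab near edge [-160.9   98.8   81. ]
grip end L [-166.2   17.9  247. ]
grip endR [-166.5  -10.1  247. ]
grip root [-61.3  -1.8 175. ]
stair front [-82.   64.6  33. ]
tabplate -x [-172.3   73.9   30. ]
top tab L [-170.2  109.7   81. ]
top tab R [-173.7   82.3   81. ]
top stair front [-86.6  59.1  33. ]
sc tab topL [-164.   100.3   81. ]
sc tab top R [-168.8   82.5   81. ]
t 2.7 press-frame tcp [-63.5  32.7 331.8] joints [ 0.46  0.3   0.62  1.89 -0.   -0.16] F [-0.8 -0.  -0.2]
travel [-0.669 -1.243  0.835] dr [ 0.0006  0.0002 -0.0117]
```

```bash
python3 -m inch '[{"travel":[-0.67,-1.25,0],"dr":[0,0,-0.012],"jaw":0},{"travel":[-0.67,-1.25,0],"dr":[0,0,-0.012],"jaw":0},{"travel":[-0.67,-1.25,1.5],"dr":[0,0,-0.012],"jaw":0},{"travel":[-0.67,-1.25,1.5],"dr":[0,0,-0.012],"jaw":0},{"travel":[-0.67,-1.25,1.7],"dr":[0,0,-0.012],"jaw":0},{"travel":[-0.67,-1.25,1.7],"dr":[0,0,-0.012],"jaw":0}]'
python3 - <<'E'
from h import *
plan(-129,0,229)
s=ctrl.sense()
cv2.imwrite('pics/wrist2.png',ctrl.snapshot('wrist')[:,:,::-1])
cv2.imwrite('pics/scene2.png',cv2.resize(ctrl.snapshot('scene')[140:275,130:320,::-1],None,fx=4,fy=4))
E
```

```text
time: 3.3
ee_pos: [509.3, 202.3, 246.2]
ee_rot: [0.452, 0.892, -0.0, -0.0]
wrist_force: [-0.1, 0.1, 0.4]
grip_width: 0.1
t 3.3 press-frame tcp [-1.266e+02 -2.000e-01  2.462e+02] joints [ 0.38  0.09  0.21  1.69  0.   -0.25] F [-0.1  0.1  0.4]
travel [ 0.003 -0.048  0.344] dr [-0.0006 -0.0001  0.002 ]
```

View pics/scene2.png

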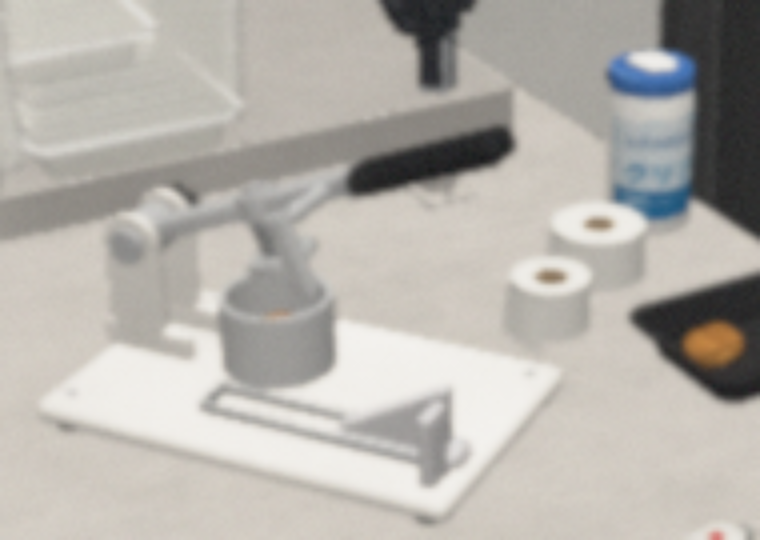

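View pics/wrist2.png

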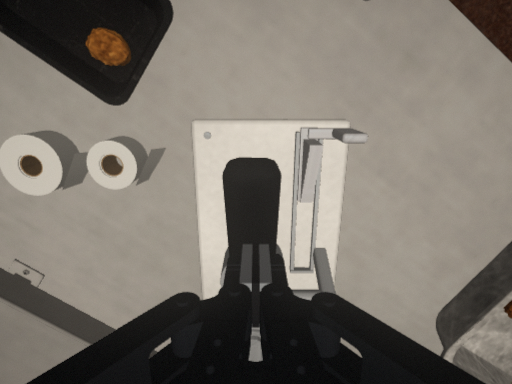

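```bash
python3 -m inch '[{"travel":[0.04,-0.05,0.34],"dr":[0,0,0],"jaw":0},{"travel":[0.04,-0.13,0.52],"dr":[0,0,0],"jaw":0},{"travel":[0.04,-0.21,0.68],"dr":[0,0,0],"jaw":0},{"travel":[0.04,-0.29,0.84],"dr":[0,0,0],"jaw":0},{"travel":[0.04,-0.34,1.0],"dr":[0,0,0],"jaw":0},{"travel":[0.04,-0.4,1.16],"dr":[0,0,0],"jaw":0},{"travel":[0.04,-0.45,1.32],"dr":[0,0,0],"jaw":0},{"travel":[0.04,-0.5,1.48],"dr":[0,0,0],"jaw":0}]'
python3 - <<'E'
from h import *
plan(-155,0,156)
cv2.imwrite('pics/scene3.png',cv2.resize(ctrl.snapshot('scene')[140:275,130:320,::-1],None,fx=4,fy=4))
E
```

```text
time: 4.2
ee_pos: [488.6, 189.7, 171.8]
ee_rot: [0.451, 0.892, 0.0, 0.0]
wrist_force: [2.5, 1.2, 2.9]
grip_width: 0.1
t 4.2 press-frame tcp [-150.7    1.9  171.8] joints [ 0.37  0.01 -0.02  1.54  0.   -0.26] F [2.5 1.2 2.9]
travel [-0.038 -0.086  0.316] dr [0.0006 0.0002 0.0041]
```

View pics/scene3.png

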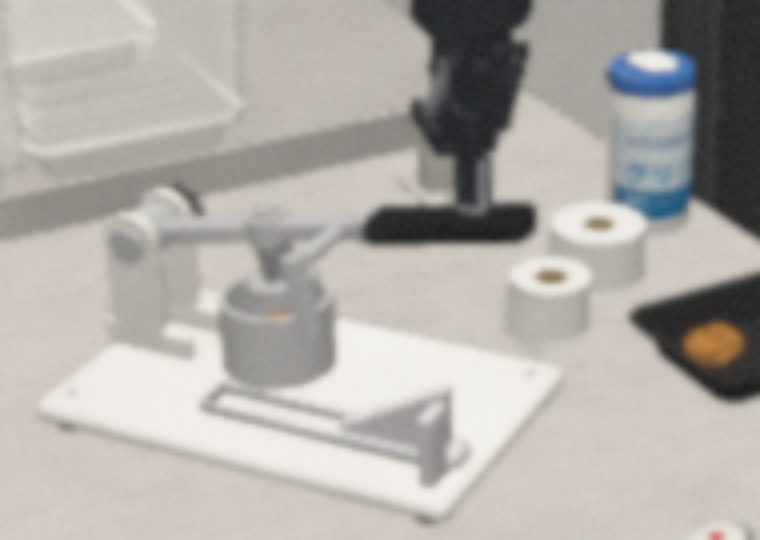

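```bash
python3 -m inch '[{"travel":[-0.02,-0.03,0.1],"dr":[0,0,0],"jaw":0},{"travel":[-0.02,-0.06,0.2],"dr":[0,0,0],"jaw":0},{"travel":[-0.02,-0.08,0.3],"dr":[0,0,0],"jaw":0},{"travel":[-0.02,-0.1,0.36],"dr":[0,0,0],"jaw":0},{"travel":[-0.02,-0.11,0.4],"dr":[0,0,0],"jaw":0}]'
python3 -m inch '[{"travel":[0,-0.01,0.05],"dr":[0,0,0],"jaw":0},{"travel":[0,-0.015,0.1],"dr":[0,0,0],"jaw":0}]'
python3 -m inch '[{"travel":[0,-0.01,0.05],"dr":[0,0,0],"jaw":0},{"travel":[0,-0.01,0.1],"dr":[0,0,0],"jaw":0}]'
```

```text
time: 4.75
ee_pos: [484.7, 185.7, 152.0]
ee_rot: [0.451, 0.892, -0.0, 0.0]
wrist_force: [0.8, 3.4, 2.8]
grip_width: -0.3
time: 4.95
ee_pos: [484.1, 185.2, 147.2]
ee_rot: [0.451, 0.892, -0.0, 0.0]
wrist_force: [0.4, 1.2, 3.0]
grip_width: -0.1
time: 5.15
ee_pos: [483.5, 184.8, 142.1]
ee_rot: [0.451, 0.892, -0.0, -0.0]
wrist_force: [-1.1, 0.7, 3.8]
grip_width: -0.1
```

```bash
python3 -m inch '[{"travel":[0,0,0.04],"dr":[0,0,0],"jaw":0},{"travel":[0,-0.01,0.08],"dr":[0,0,0],"jaw":0}]'
python3 -m inch '[{"travel":[0,0,0.03],"dr":[0,0,0],"jaw":0},{"travel":[0,-0.01,0.06],"dr":[0,0,0],"jaw":0}]'
```

```text
time: 5.35
ee_pos: [483.1, 184.5, 138.0]
ee_rot: [0.451, 0.892, -0.0, -0.0]
wrist_force: [-0.3, 1.1, 3.5]
grip_width: -0.0
time: 5.55
ee_pos: [482.8, 184.3, 135.1]
ee_rot: [0.451, 0.892, -0.0, -0.0]
wrist_force: [0.2, 0.9, 3.5]
grip_width: -0.2
```

```bash
for i in 1 2 3; do python3 -m inch '[{"travel":[0,0,0.03],"dr":[0,0,0],"jaw":0},{"travel":[0,-0.005,0.06],"dr":[0,0,0],"jaw":0}]' | grep -E "ee_pos|force"; done
```

```text
ee_pos: [482.6, 184.2, 132.2]
wrist_force: [-1.3, -0.3, 3.2]
ee_pos: [482.4, 184.0, 129.1]
wrist_force: [-1.2, -1.2, 4.1]
ee_pos: [482.3, 183.9, 126.1]
wrist_force: [-0.6, -0.5, 3.1]
```

```bash
python3 -m inch '[{"travel":[0,0,0.04],"dr":[0,0,0],"jaw":0},{"travel":[0,0,0.08],"dr":[0,0,0],"jaw":0}]' | grep -E "ee_pos|force"
python3 -m inch '[{"travel":[0,0,0.03],"dr":[0,0,0],"jaw":0},{"travel":[0,0,0.06],"dr":[0,0,0],"jaw":0}]' | grep -E "ee_pos|force"
```

```text
ee_pos: [482.2, 183.9, 122.1]
wrist_force: [-1.7, -0.7, 3.9]
ee_pos: [482.2, 183.9, 119.1]
wrist_force: [-2.1, -2.0, 4.2]
```

```bash
python3 -m inch '[{"travel":[0,0,0.03],"dr":[0,0,0],"jaw":0},{"travel":[0,0,0.06],"dr":[0,0,0],"jaw":0}]' | grep -E "ee_pos|force"
```

```text
ee_pos: [482.3, 183.9, 116.2]
wrist_force: [-2.1, -2.1, 3.7]
```

```bash
python3 -m inch '[{"travel":[0,0,0.03],"dr":[0,0,0],"jaw":0},{"travel":[0,0,0.06],"dr":[0,0,0],"jaw":0}]' | grep -E "ee_pos|force"
python3 -m inch '[{"travel":[0,0,0.03],"dr":[0,0,0],"jaw":0},{"travel":[0,0,0.06],"dr":[0,0,0],"jaw":0}]' | grep -E "ee_pos|force"
```

```text
ee_pos: [482.3, 183.9, 113.2]
wrist_force: [-2.4, -1.2, 3.5]
ee_pos: [482.3, 183.9, 110.2]
wrist_force: [-1.9, -1.2, 3.4]
```

```bash
python3 -m inch '[{"travel":[0,0,0.03],"dr":[0,0,0],"jaw":0},{"travel":[0,0,0.06],"dr":[0,0,0],"jaw":0}]' | grep -E "ee_pos|force"
```

```text
ee_pos: [482.2, 183.9, 107.1]
wrist_force: [-1.9, -1.9, 3.8]
```

```bash
python3 -m inch '[{"travel":[0,0,0.03],"dr":[0,0,0],"jaw":0},{"travel":[0,0,0.06],"dr":[0,0,0],"jaw":0}]' | grep -E "ee_pos|force"
python3 -m inch '[{"travel":[0,0,0.03],"dr":[0,0,0],"jaw":0},{"travel":[0,0,0.06],"dr":[0,0,0],"jaw":0}]' | grep -E "ee_pos|force"
```

```text
ee_pos: [482.3, 183.9, 104.1]
wrist_force: [-1.0, -2.9, 3.7]
ee_pos: [482.3, 183.9, 101.1]
wrist_force: [-3.4, -2.4, 3.9]
```

```bash
python3 -m inch '[{"travel":[0,0,0.03],"dr":[0,0,0],"jaw":0},{"travel":[0,0,0.06],"dr":[0,0,0],"jaw":0}]' | grep -E "ee_pos|force"
```

```text
ee_pos: [482.3, 184.0, 98.2]
wrist_force: [-1.5, -2.7, 3.3]
```

```bash
python3 -m inch '[{"travel":[0,0,0.03],"dr":[0,0,0],"jaw":0},{"travel":[0,0.01,0.06],"dr":[0,0,0],"jaw":0}]' | grep -E "ee_pos|force"
python3 -m inch '[{"travel":[0,0,0.03],"dr":[0,0,0],"jaw":0},{"travel":[0,0.01,0.06],"dr":[0,0,0],"jaw":0}]' | grep -E "ee_pos|force"
```

```text
ee_pos: [482.5, 184.1, 95.4]
wrist_force: [-5.7, -4.2, 7.2]
ee_pos: [482.6, 184.2, 92.7]
wrist_force: [-7.9, -5.6, 11.9]
```

```bash
python3 -m inch '[{"travel":[0,0,0.03],"dr":[0,0,0],"jaw":0},{"travel":[0,0.01,0.06],"dr":[0,0,0],"jaw":0}]' | grep -E "ee_pos|force"
```

```text
ee_pos: [482.7, 184.3, 90.1]
wrist_force: [-11.5, -7.1, 15.6]
```

```bash
python3 -m inch '[{"travel":[0,-0.005,-0.04],"dr":[0,0,0],"jaw":0},{"travel":[0,-0.005,-0.04],"dr":[0,0,0],"jaw":0},{"travel":[0,-0.005,-0.04],"dr":[0,0,0],"jaw":0}]' | grep -E "ee_pos|force"
python3 -c "
from h import *
c=ctrl.snapshot('scene')[140:275,130:320,::-1]
cv2.imwrite('pics/scene4.png',cv2.resize(c,None,fx=4,fy=4))"
```

```text
ee_pos: [483.4, 184.8, 91.4]
wrist_force: [-2.9, -2.0, 5.6]
```

View pics/scene4.png

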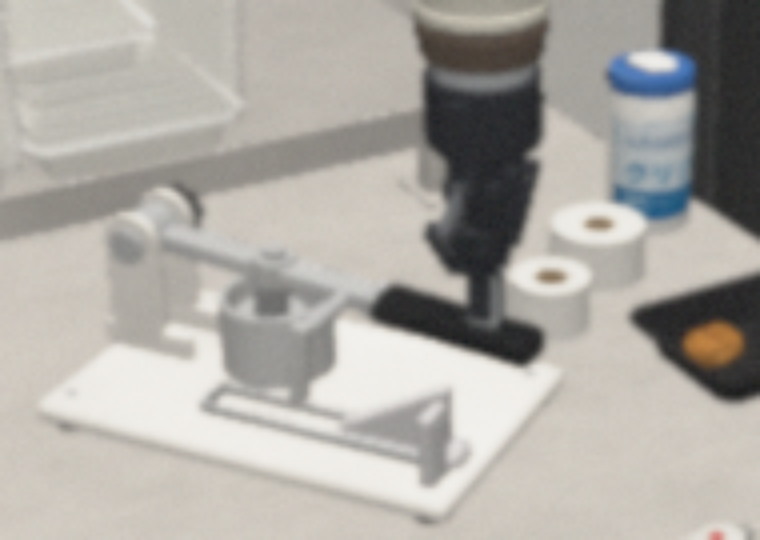

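```bash
python3 -m inch '[{"travel":[0,0,-0.3],"dr":[0,0,0],"jaw":0},{"travel":[0,0,-1],"dr":[0,0,0],"jaw":0},{"travel":[0,0,-1.2],"dr":[0,0,0],"jaw":0},{"travel":[0,0,-1.2],"dr":[0,0,0],"jaw":0}]'
python3 -c "
from h import *
plan(-198,101,50)"
```

```text
time: 9.3
ee_pos: [484.4, 185.2, 153.6]
ee_rot: [0.451, 0.892, 0.002, 0.001]
wrist_force: [0.5, -0.0, -1.4]
grip_width: 0.4
t 9.3 press-frame tcp [-156.7    0.7  153.6] joints [ 0.37 -0.01 -0.07  1.5   0.   -0.27] F [ 0.5 -0.  -1.4]
travel [ 2.011 -0.825  2.066] dr [0.0038 0.0009 0.0042]
```

```bash
python3 -m inch '[{"travel":[1,-0.82,0],"dr":[0,0,0.004],"jaw":0},{"travel":[2,-0.82,0],"dr":[0,0,0.004],"jaw":0},{"travel":[2,-0.82,0],"dr":[0,0,0.004],"jaw":0},{"travel":[2,-0.82,0.5],"dr":[0,0,0.004],"jaw":0},{"travel":[2,-0.82,0.8],"dr":[0,0,0.004],"jaw":0},{"travel":[2,-0.82,0.8],"dr":[0,0,0.004],"jaw":0}]'
python3 - <<'E'
from h import *
plan(-198,101,50); s=ctrl.sense()
cv2.imwrite('pics/wrist5.png',ctrl.snapshot('wrist')[:,:,::-1])
cv2.imwrite('pics/scene5.png',cv2.resize(ctrl.snapshot('scene')[140:275,130:320,::-1],None,fx=4,fy=4))
E
```

```text
time: 9.9
ee_pos: [390.0, 240.0, 108.5]
ee_rot: [0.453, 0.891, -0.002, -0.001]
wrist_force: [-0.3, -0.3, 0.1]
grip_width: 0.2
t 9.9 press-frame tcp [-200.8  100.7  108.5] joints [ 0.55 -0.14 -0.28  1.43 -0.   -0.08] F [-0.3 -0.3  0.1]
travel [0.007 0.06  1.169] dr [-0.0045 -0.0003 -0.    ]
```

View pics/wrist5.png

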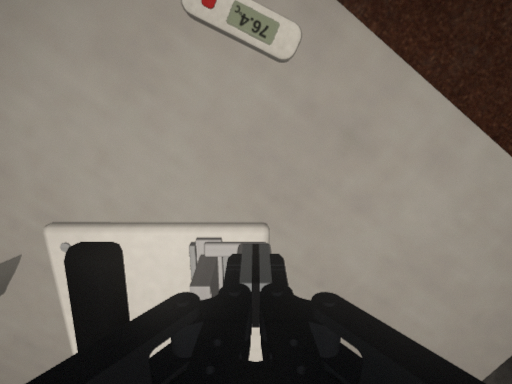

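View pics/scene5.png

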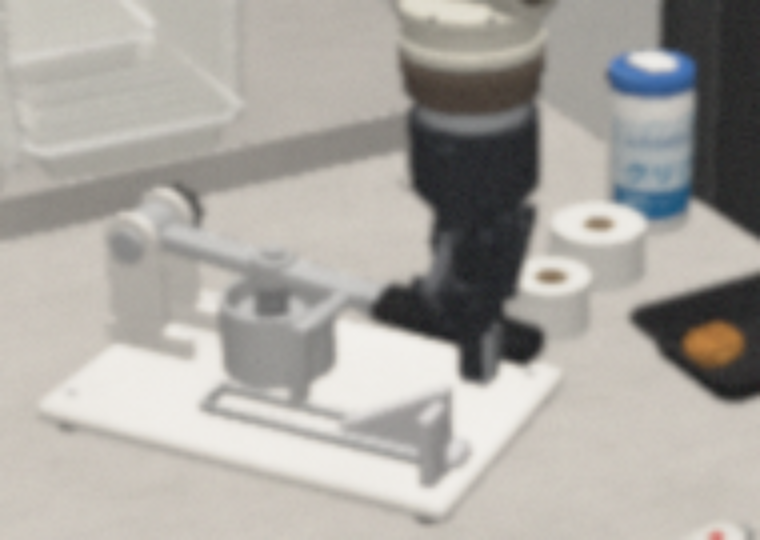

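Run:
```python
from h import *
s=ctrl.sense()
print('base edge',P(onz('wrist',160,223,22,s)).round(1),'corner',P(onz('wrist',269,224,22,s)).round(1))
print('tabarm -x edge z~30', P(onz('wrist',225,242,30,s)).round(1), P(onz('wrist',207,238,30,s)).round(1))
print('tcp in wrist',proj('wrist',s['ee_pos'],s), 'tcp scene zoomed',(proj('scene',s['ee_pos'])-[130,140])*4)
print('tab scene zoomed pred',(proj('scene',W(-172,100,81))-[130,140])*4,(proj('scene',W(-172,113,81))-[130,140])*4)
```

```text
base edge [-181.3   23.8   22. ] corner [-180.5  113.3   22. ]
tabarm -x edge z~30 [-168.1   77.5   30. ] [-171.7   63.1   30. ]
tcp in wrist [252.34284702 259.0032068 ] tcp scene zoomed [476.49195569 375.75619438]
tab scene zoomed pred [436.74262464 408.94995414] [427.13627595 419.14593662]
```

```bash
python3 -m inch '[{"travel":[0,0,0.4],"dr":[-0.004,0,0],"jaw":0},{"travel":[0,0,0.8],"dr":[-0.004,0,0],"jaw":0},{"travel":[0,0,1.16],"dr":[-0.004,0,0],"jaw":0},{"travel":[0,0,1.16],"dr":[-0.004,0,0],"jaw":0}]'
python3 - <<'E'
from h import *
plan(-183,101,50)
cv2.imwrite('pics/scene6.png',cv2.resize(ctrl.snapshot('scene')[140:275,130:320,::-1],None,fx=4,fy=4))
cv2.imwrite('pics/top6.png',cv2.resize(ctrl.snapshot('top')[105:275,135:290,::-1],None,fx=3.5,fy=3.5))
E
```

```text
time: 10.4
ee_pos: [390.5, 240.1, 51.9]
ee_rot: [0.454, 0.891, 0.001, 0.0]
wrist_force: [-1.1, 0.0, -0.5]
grip_width: 0.2
t 10.4 press-frame tcp [-200.3  100.4   51.9] joints [ 0.55 -0.13 -0.38  1.32  0.   -0.08] F [-1.1  0.  -0.5]
travel [0.012 0.345 0.039] dr [ 0.0013 -0.0002 -0.0007]
```

View pics/scene6.png

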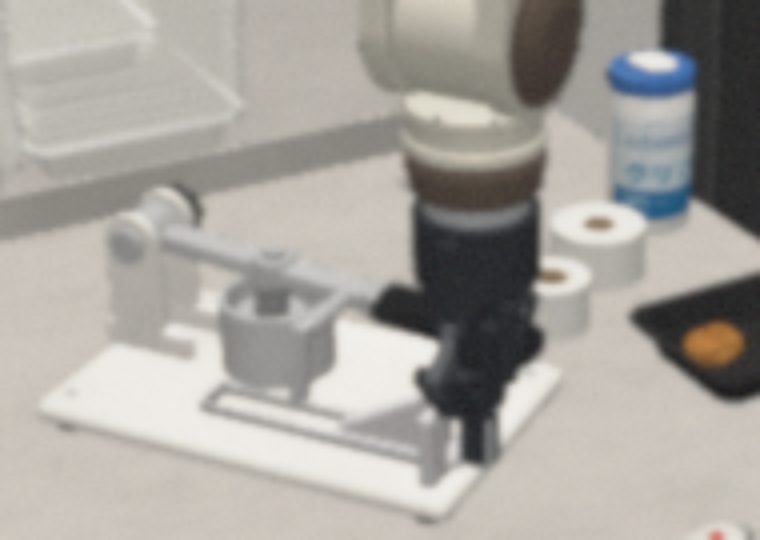

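View pics/top6.png

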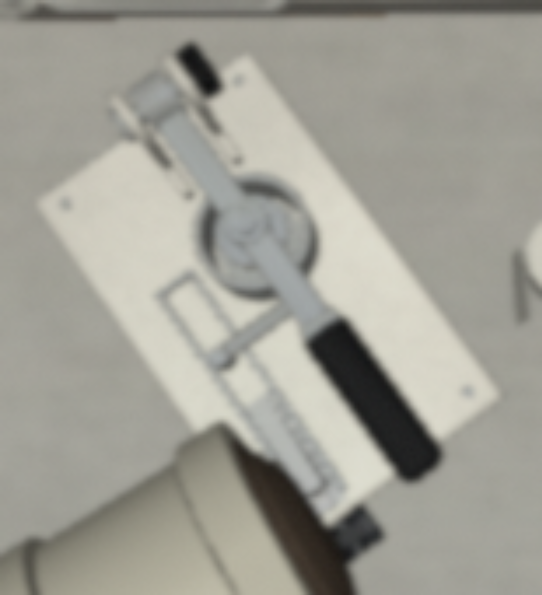

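```bash
python3 -m inch '[{"travel":[0,0.06,0],"dr":[0,0,0],"jaw":0},{"travel":[0,0.12,0],"dr":[0,0,0],"jaw":0},{"travel":[0,0.18,0],"dr":[0,0,0],"jaw":0},{"travel":[0,0.24,0],"dr":[0,0,0],"jaw":0},{"travel":[0,0.3,0],"dr":[0,0,0],"jaw":0}]' | grep -E "time|ee_pos|force"
python3 -m inch '[{"travel":[0,0.04,0],"dr":[0,0,0],"jaw":0},{"travel":[0,0.08,0],"dr":[0,0,0],"jaw":0},{"travel":[0,0.12,0],"dr":[0,0,0],"jaw":0}]' | grep -E "time|ee_pos|force"
python3 -m inch '[{"travel":[0,0.04,0],"dr":[0,0,0],"jaw":0},{"travel":[0,0.08,0],"dr":[0,0,0],"jaw":0},{"travel":[0,0.12,0],"dr":[0,0,0],"jaw":0}]' | grep -E "time|ee_pos|force"
python3 -c "
from h import *
plan(0,0,0)"
```

```text
time: 11.0
ee_pos: [403.4, 250.0, 53.5]
wrist_force: [-0.3, -0.5, -0.4]
time: 11.3
ee_pos: [407.8, 253.2, 53.3]
wrist_force: [-2.3, -1.4, 1.3]
time: 11.6
ee_pos: [412.8, 256.9, 53.3]
wrist_force: [-3.0, -2.0, 0.6]
t 11.6 press-frame tcp [-172.4  100.8   53.3] joints [ 0.56 -0.06 -0.32  1.31  0.   -0.07] F [-3.  -2.   0.6]
travel [-2.017  3.443  1.078] dr [ 0.0037 -0.      0.0002]
```

```bash
python3 -m inch '[{"travel":[0,0.06,0],"dr":[0,0,0],"jaw":0},{"travel":[0,0.12,0],"dr":[0,0,0],"jaw":0},{"travel":[0,0.18,0],"dr":[0,0,0],"jaw":0},{"travel":[0,0.24,0],"dr":[0,0,0],"jaw":0}]' | grep -E "time|ee_pos|force"
python3 - <<'E'
from h import *
plan(0,0,0)
cv2.imwrite('pics/scene7.png',cv2.resize(ctrl.snapshot('scene')[140:275,130:320,::-1],None,fx=4,fy=4))
cv2.imwrite('pics/top7.png',cv2.resize(ctrl.snapshot('top')[105:275,135:290,::-1],None,fx=3.5,fy=3.5))
E
```

```text
time: 12.0
ee_pos: [422.7, 264.0, 53.3]
wrist_force: [-2.1, -0.5, 0.5]
t 12.0 press-frame tcp [-160.2  100.8   53.3] joints [ 0.56 -0.03 -0.29  1.31  0.   -0.07] F [-2.1 -0.5  0.5]
travel [-2.016  3.2    1.079] dr [ 0.0037 -0.      0.    ]
```

View pics/scene7.png

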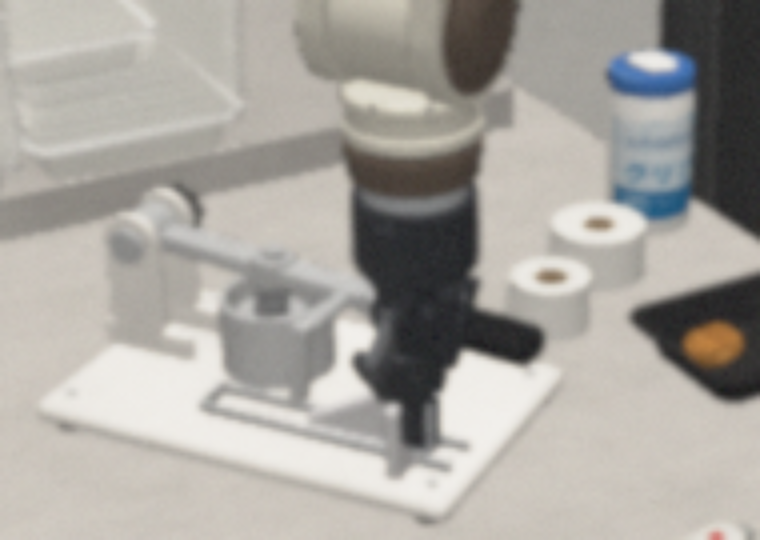

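View pics/top7.png

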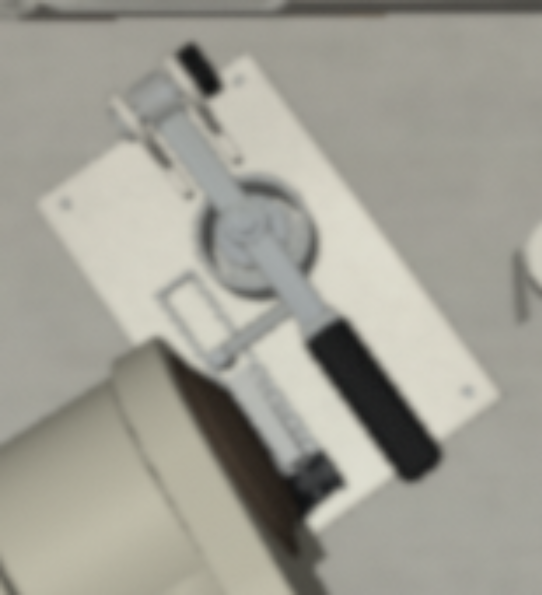

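```bash
python3 -m inch '[{"travel":[0,0.04,0],"dr":[0,0,0],"jaw":0},{"travel":[0,0.08,0],"dr":[0,0,0],"jaw":0}]' | grep -E "ee_pos|force"
python3 -m inch '[{"travel":[0,0.04,0],"dr":[0,0,0],"jaw":0},{"travel":[0,0.08,0],"dr":[0,0,0],"jaw":0}]' | grep -E "ee_pos|force"
python3 -m inch '[{"travel":[0,0.02,0],"dr":[0,0,0],"jaw":0}]' | grep -E "ee_pos|force"
python3 -m inch '[{"travel":[0,0.02,0],"dr":[0,0,0],"jaw":0}]' | grep -E "ee_pos|force"
python3 -c "
from h import *
plan(0,0,0)"
```

```text
ee_pos: [425.7, 266.3, 53.4]
wrist_force: [-2.5, -1.3, 0.0]
ee_pos: [429.1, 268.7, 53.5]
wrist_force: [-2.8, -1.7, 0.5]
ee_pos: [429.9, 269.3, 53.4]
wrist_force: [-1.4, -1.2, 0.7]
ee_pos: [430.7, 269.8, 53.5]
wrist_force: [-2.1, -1.5, 0.4]
t 12.7 press-frame tcp [-150.3  100.8   53.5] joints [ 0.56 -0.01 -0.27  1.31  0.   -0.07] F [-2.1 -1.5  0.4]
travel [-2.016  3.002  1.081] dr [0.0039 0.     0.0001]
```

```bash
python3 -m inch '[{"travel":[0,0.02,0],"dr":[0,0,0],"jaw":0}]' | grep -E "ee_pos|force"
python3 -m inch '[{"travel":[0,0.02,0],"dr":[0,0,0],"jaw":0}]' | grep -E "ee_pos|force"
python3 -m inch '[{"travel":[0,0.02,0],"dr":[0,0,0],"jaw":0}]' | grep -E "ee_pos|force"
```

```text
ee_pos: [431.4, 270.4, 53.5]
wrist_force: [-1.9, -1.9, 0.3]
ee_pos: [432.3, 271.0, 53.5]
wrist_force: [-1.1, -2.3, 0.3]
ee_pos: [433.0, 271.6, 53.4]
wrist_force: [-2.0, -1.3, -0.1]
```

```bash
python3 -m inch '[{"travel":[0,0.02,0],"dr":[0,0,0],"jaw":0}]' | grep -E "ee_pos|force"
python3 -m inch '[{"travel":[0,0.02,0],"dr":[0,0,0],"jaw":0}]' | grep -E "ee_pos|force"
```

```text
ee_pos: [433.9, 272.2, 53.5]
wrist_force: [-1.3, -1.0, 0.2]
ee_pos: [434.7, 272.8, 53.5]
wrist_force: [-2.3, -1.4, -0.8]
```

```bash
python3 -m inch '[{"travel":[0,0.02,0],"dr":[0,0,0],"jaw":0}]' | grep -E "ee_pos|force"
python3 -m inch '[{"travel":[0,0.02,0],"dr":[0,0,0],"jaw":0}]' | grep -E "ee_pos|force"
```

```text
ee_pos: [435.5, 273.4, 53.5]
wrist_force: [-2.4, -1.7, -0.5]
ee_pos: [436.3, 274.0, 53.5]
wrist_force: [-1.6, -1.6, -0.9]
```

```bash
python3 -m inch '[{"travel":[0,0.02,0],"dr":[0,0,0],"jaw":0}]' | grep -E "ee_pos|force"
```

```text
ee_pos: [436.6, 274.2, 53.4]
wrist_force: [-7.1, -5.5, 3.0]
```

```bash
python3 -m inch '[{"travel":[0,0.02,0],"dr":[0,0,0],"jaw":0}]' | grep -E "ee_pos|force"
```

```text
ee_pos: [436.7, 274.4, 53.4]
wrist_force: [-10.9, -7.0, 6.2]
```

```bash
python3 -m inch '[{"travel":[0,0.02,0],"dr":[0,0,0],"jaw":0}]' | grep -E "ee_pos|force"
```

```text
ee_pos: [436.9, 274.5, 53.4]
wrist_force: [-15.4, -10.6, 9.0]
```

```bash
python3 -m inch '[{"travel":[0,-0.08,0],"dr":[0,0,0],"jaw":0},{"travel":[0,-0.4,0],"dr":[0,0,0],"jaw":0},{"travel":[0,-0.8,0],"dr":[0,0,0],"jaw":0},{"travel":[0,-0.8,-0.8],"dr":[0,0,0],"jaw":0},{"travel":[0,-0.8,-1.8],"dr":[0,0,0],"jaw":0},{"travel":[0,-1,-2.8],"dr":[0,0,0],"jaw":0},{"travel":[0,-1.5,-3.8],"dr":[0,0,0],"jaw":0},{"travel":[0,-2,-4.8],"dr":[0,0,0],"jaw":0},{"travel":[0,-2,-4.8],"dr":[0,0,0],"jaw":0},{"travel":[0,-2,-4.8],"dr":[0,0,0],"jaw":0}]'
python3 - <<'E'
from h import *
plan(0,0,0)
cv2.imwrite('pics/wrist8.png',ctrl.snapshot('wrist')[:,:,::-1])
cv2.imwrite('pics/scene8.png',cv2.resize(ctrl.snapshot('scene')[170:275,160:280,::-1],None,fx=6,fy=5.5,interpolation=cv2.INTER_CUBIC))
cv2.imwrite('pics/top8.png',cv2.resize(ctrl.snapshot('top')[105:275,135:290,::-1],None,fx=3.5,fy=3.5,interpolation=cv2.INTER_CUBIC))
E
```

```text
time: 14.7
ee_pos: [357.7, 216.6, 295.5]
ee_rot: [0.453, 0.891, 0.004, 0.002]
wrist_force: [0.1, 1.1, 0.1]
grip_width: -0.1
t 14.7 press-frame tcp [-240.7  100.7  295.5] joints [ 0.54 -0.2   0.03  1.79  0.   -0.09] F [0.1 1.1 0.1]
travel [-2.012  4.756  5.958] dr [ 0.0097  0.0004 -0.    ]
```

View pics/scene8.png

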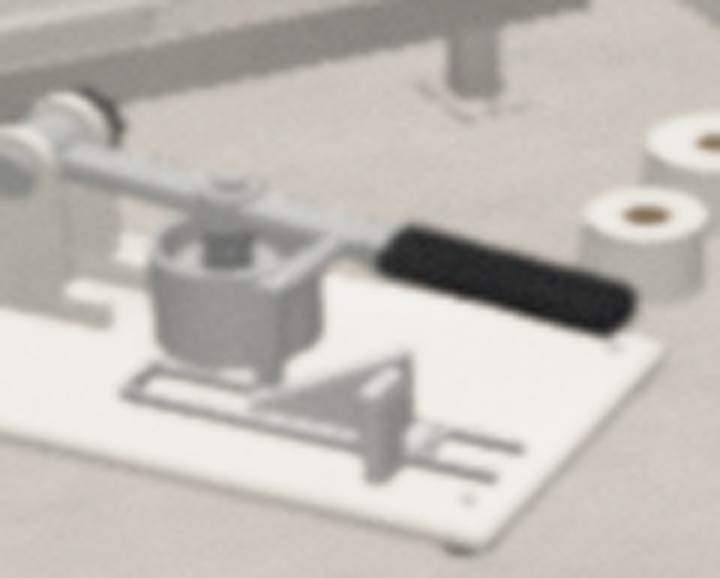

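View pics/top8.png

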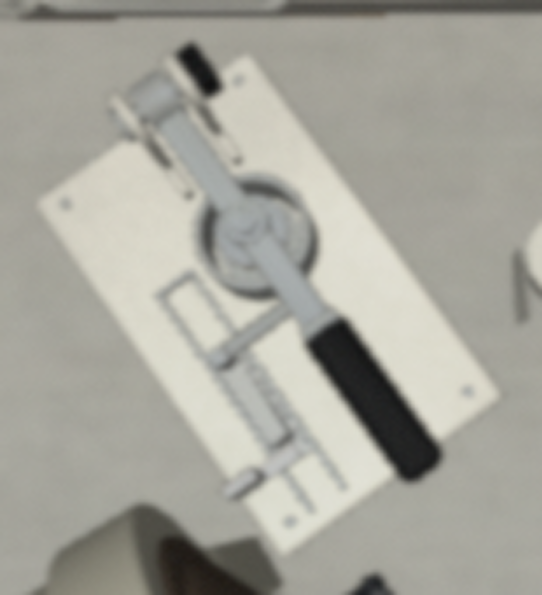

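View pics/wrist8.png

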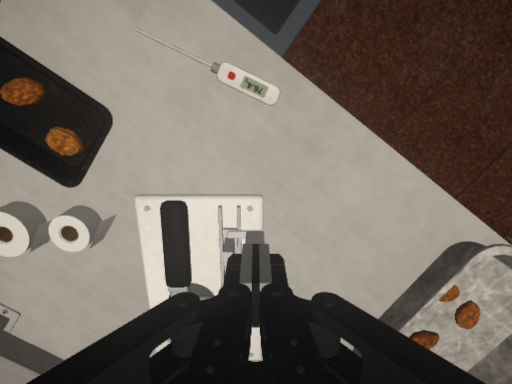

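Run:
```python
from h import *
g=lambda p:np.array(p)/3.5+[135,105]-0.36
t0=(np.array((262,546))+(300,525))/2; t1=(np.array((226,494))+(264,474))/2
print('travel from top', P(onz('top',*g(t1),81))-P(onz('top',*g(t0),81)))
s=ctrl.sense()
# arm angle from grip end in top: bearing
print('final push tcp',P([436.9,274.5,53.4]), s['time'], s['qvel'].round(3))
```

```text
travel from top [40.32895512 -0.06701604  0.        ]
final push tcp [-142.54437967  100.85886091   53.4       ] 14.85 [-0.     0.01  -0.009  0.006 -0.001 -0.001]
```

```bash
python3 -c "
from h import *
print(ctrl.hand_in())"
```

```text
the job is handed in; nothing more can be done
None
```

I pressed the croquette firm and set the stop against the leg. The job was handed in at about 15 s of the 51 s allowed, and no verdict came back.

- **Pressing:** I followed the grip down its arc. The arm moved freely at about 3–4 N, then firmed up with the grip at about 97 mm. I stopped at 15.6 N vertical on the wrist, roughly 33 N on the platen by the lever ratio. That is above the 9–12 N I was aiming for but below the 18 N crush limit. The last step also dragged sideways with about 13 N. I then let go.
- **Stop:** I pushed the tab in at about 2–3 N until it came up hard against the leg after about 40 mm of travel. The push peaked at about 21 N in all three axes, or 18.7 N horizontally, slightly over the advised 20 N. I then backed straight off and lifted clear.

**Last checks:**
- The pictures show the arm still down, the stair up against the leg, and the gripper well clear with the wrist force at about 0–1 N. The label rolls and tray looked undisturbed.
- The force still bearing on the sample after release could not be measured. I only saw that the arm stayed where I left it.
- The measured travel of 38–40 mm falls between the 35.5 and 42.5 mm I predicted for two neighbouring steps. I therefore relied on the hard contact to say a riser is against the leg, and did not identify which step it is.
- The three cameras disagreed by about 5–10 mm on where the press was, so I used a compromise position and found the contacts by force.

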